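# Shut off and bleed the bench-mounted air grinder

## Task

The flap wheel on the bench-mounted air grinder is about to be changed, so make the tool safe: shut its air off at the ball valve by turning the lever fully across the pipe, and only then bleed off the air left in the tool. To bleed it, flip the small sprung lock-off lever on the paddle forward and, before it can spring back, squeeze the paddle flush against the grinder's body and keep it in for at least one second, then let go so that the paddle springs out and the lock-off stands up again. Leave the valve shut and do not disturb the other things on the bench.

Things in the scene. Friction and masses are not known exactly. Their poses are not given: they have to be found in the camera images.
- stand: Fixed bench stand holding a straight air grinder level, spindle axis 130 above the bench along the stand's y. Origin on the bench below grinder_axis; x away from the robot side, y towards the grinder's nose and flap wheel (60 diameter, y = 150 to 180), z up. Iron base plate 140 x 420 x 12, x = -65 to 75, y = -295 to 125. Behind (-y) a rigid pipe, 21 thick, holds a ball valve at y = -175.
- tie_rod (a point): Middle of a fixed steel tie rod, 12 thick, 200 long along the stand's y, on the far side of the grinder (x = 48, z = 114 in the stand's frame, y = -121 to 79). It joins two upright iron clamp plates, 18 thick, up to 163 high, x = -37 to 59: one at y = 61 to 79, one at y = -121 to -103. Axes as the stand's.
- grinder_axis (a point): On the spindle axis in the middle of the barrel, 36 in diameter, free to grasp from y = -60 to 45. Site axes: y along the barrel to the nose, z square out of the barrel through the paddle. z points away from the robot side and 33 degrees above level; the paddle is squeezed along -z. A gripper closing along z leans 33 degrees from vertical, body on the robot side, fingers pointing down and away.
- paddle (a joint): Throttle paddle: flat steel lever 117 long, 20 wide, along the barrel, hinged 72 behind and 26 out from grinder_axis. 0 = sprung out; 0.15 rad = flush along the barrel, outer face 28.5 out from the axis (barrel and paddle then measure 46.5 together). Spring at the middle: about 3 N at first, 8 N fully in. While the lock-off lever is at rest the paddle is blocked after about 0.02 rad.
- paddle_face (a point): On the paddle's outer face (moves with it), middle of its width, 68 ahead of its hinge and 12 behind the lock-off lever; with the paddle out it lies about 39 out from the spindle axis and 5 behind grinder_axis along y.
- lock (a joint): Lock-off lever: dark steel tab 10 wide, 3 thick, standing 15 out of a slot in the paddle, pivoted 80 ahead of the paddle's hinge. 0 = square to the paddle, squeeze blocked; grows as the tab is pushed towards the nose (+y), to 1.25 rad. Springs back (1 to 2 N) if let go while the paddle is out: keep it pushed while the squeeze begins. Past 0.5 rad it folds by itself under a squeeze and stays down till release.
- lock_tip (a point): Outer end of the lock-off tab, middle of its width, 16 from its pivot (moves with it); at rest it lies 5 ahead of grinder_axis along y and 55 out from the spindle axis.
- valve (a joint): Quarter-turn lever of the ball valve, turning about a vertical axis through valve_stem. 0 = open, in line with the pipe, pointing away from the grinder (-y of the stand); grows clockwise seen from above, its end swinging to the robot side (-x of the stand); 1.57 = shut, square across the pipe, at its stop. Takes about 2.5 N at the sleeve; stays where it is left.
- valve_stem (a point): On the vertical turning axis of the valve lever, at the height of the lever's sleeve (170 above the bench); axes as the stand's. The top of the pipe below the lever is 141 to 147 high.
- valve_handle (a point): Centre of the black sleeve of the valve lever, 70 from its turning axis (moves with it). The sleeve is 54 long along the lever, 19 wide, 9 thick.
- spanner: thin steel collet spanner, 140 x 29 x 5, lying flat on the bench; origin under the middle of its shank; a bystander, leave alone
- spare_wheel: spare flap wheel, brown abrasive disc 60 diameter x 30 high with a thin steel shank standing up from it, standing on its face; origin at its foot; a bystander, leave alone
- wax_tin: closed round aluminium tin, 79 diameter x 43 high; origin at its foot; a bystander, leave alone
- brush: bench brush lying on the bench; origin under its middle; a bystander, leave alone
- gouge: turning gouge, 315 long, wooden handle 28 thick and steel blade along its x axis, lying on the bench; origin under the middle of the handle; a bystander, leave alone
- turned_stem: small turned horn stem, 110 long, 26 thick at one end, lying on the bench; origin under its middle; a bystander, leave alone
- caliper: steel slide caliper, 190 x 60 x 8, lying flat; origin under the middle of its beam; a bystander, leave alone

How it is judged (in metres and radians):
On the way, in this order (a step that is already met when the one before it is completed fails the run):
1. the ball valve is shut (lever at least 1.4 rad round) (value of joint valve above 1.4 rad), for 0.2 s.
2. the lock-off lever is flipped forward (more than 0.5 rad) (value of joint lock above 0.5 rad), for 0.05 s.
3. the paddle is held flush against the body (beyond 0.13 rad) for one second (value of joint paddle above 0.13 rad), for 1 s.
At the end, for the whole second after the job is handed in: The valve is shut (lever at least 1.4 rad of its 1.57), the paddle has sprung out (under 0.02 rad), the lock-off lever stands up again (under 0.15 rad) and the other things lie still within 30 mm of where they were (value of joint valve above 1.4 rad and value of joint paddle below 0.02 rad and value of joint lock below 0.15 rad and linear speed of each of spanner, spare_wheel, wax_tin, brush, gouge, turned_stem, caliper below 0.02 m/s and distance of each of spanner, spare_wheel, wax_tin, brush, gouge, turned_stem, caliper from where it was at the start of the episode below 0.03 m); the robot touches nothing.
It fails at once if the paddle is squeezed (beyond 0.05 rad) while the valve is not shut (value of joint paddle above 0.05 rad and value of joint valve below 1.4 rad).
It fails at once if one of the other things on the bench is moved by more than 30 mm (distance of any of spanner, spare_wheel, wax_tin, brush, gouge, turned_stem, caliper from where it was at the start of the episode above 0.03 m).
It also fails if it takes over 53 s, if anything falls off the work surface, if the arm or the gripper's body presses on something with over 40 N, if the wrist force passes 120 N, or if a joint passes its speed limit or range.

## Robot

A 6-joint arm with a two-finger parallel gripper is mounted at the origin on the work surface. World frame = base frame: x ahead of the robot, y to its left, z up, the work surface at z = 0. Lengths are in mm, angles in rad, forces in N, time in s.
With the tool pointing down it reaches from about 275 to 825 mm from the base axis. Payload 5.2 kg.
Tool frame: the origin (TCP) lies midway between the tips of the shut fingers; the grasp point (between the pads) lies 19 mm behind it; z points along the fingers, y is the direction in which the jaws open and shut (so a half turn about z gives the same grasp; the last joint's range is limited). The gripper opens to 93 mm and grips with 3 to 60 N. Pads are 15 mm wide; open, the fingers measure 128 mm over their backs; the gripper's body (75 mm by 188 mm) begins 65 mm behind the grasp point.
Start: joints at [-0.203, 0.259, 1.535, -0, 1.348, -0.203], TCP at [550.005, 0.023, 218.653] pointing down, gripper open.
Joint ranges: [-3.14, 3.14], [-0.91, 2.08], [0.19, 2.58], [-1.22, 4.36], [0.22, 2.71], [-3.12, 3.12]. Speed limits (rad/s): [2.57, 2.57, 3.14, 3.14, 3.14, 3.14].

## Interface

Orientations are given as a unit quaternion [w, x, y, z].
In Python, from workcell import arm gives the robot as it stands.
- The arm moves only by the shell command python3 -m handwheel 'ROWS' [FORCE]. ROWS is JSON, a list of rows, each an object with "gripper": the gripper command: -1 is fully open, 1 is shut, values between are in proportion; "xyz": the shift along the tool's x, y, z in m, a list of three; "roll": the turn about the tool's z in degrees. In form: [{"gripper": gripper, "xyz": [x, y, z], "roll": roll}, ...]. A call has 1 to 20 rows; each row is the pose to reach, as a shift and turn from the pose measured when the call began, along the tool's axes at that moment; what a row does not reach only later rows make up. A row lasts 1/8 s, in which the tool goes at most 62.5 mm and 10.7 degrees, less where a joint would pass 70% of its speed; a pose out of reach is approached as far as the arm can. A call with a gripper value outside its range is refused whole. The fingers move at their own pace and stop on an object; FORCE is the grip in N (left out, the last holds). Time passes only in rows, so rows that repeat a pose let the fingers close. It gives the time, the measured TCP pose, the force and the opening at its end, in the units of the state.
- arm.observe(): the state, without advancing time (a new reading comes with each control period).
- arm.snapshot(name): name is "scene" or "side" or "wrist"; returns the picture (384x512x3 uint8, red, green, blue); there is no depth.
- arm.get_calibration(name): a dict with "intrinsics" (3x3 intrinsics, pixels), "k1" (the pictures are not rectified: a ray, as slopes to the right and down, at radius r is drawn at 1 + k1 r^2 times it, then the intrinsics apply), "extrinsics" (4x4, takes a point from camera to world coordinates). Camera axes: x right, y down, z forward; pixel columns grow to the right and rows downward; lengths in mm; the calibration is good to about 2 mm. A picture is of the moment at which its call begins: read the wrist's pose just before it. get_calibration takes no time and is no camera call; for the wrist camera it gives the pose at the moment of the call.
- arm.hand_in(): hands the job in, once; it reports no verdict.
The state is a dict: "clock": time; "joint_positions": joint angles; "qvel": joint speeds; "joint_efforts": joint torques, N m; "ee_pos": TCP position; "ee_rot": TCP orientation; "contact_force": force on the tool from outside, world axes, zero at the start; "torque": the same for the moment, N m; "width": opening from 0.0 (shut) to 1.0 (fully open).
Only numpy, scipy, OpenCV 4.12 (cv2) and the standard library are available. Lean on these libraries where they do the work, as an engineer would, in place of code of your own. Each camera call takes 0.05 s, during which the arm holds its last target.

## Working session

There is one attempt and no reset: what is moved stays moved. The work goes in short steps, Python scripts to look and compute and a shell command to move; the robot and the scene stay as the last step left them, time stands still between calls to the robot, and variables do not carry over. Pictures are saved under pics/ and viewed, and the job is handed in when it is done.

```bash
ls; mkdir -p pics
python3 - <<'E'
from workcell import arm
import cv2
s=arm.observe(); print(s)
for n in ["scene","side","wrist"]:
    c=arm.get_calibration(n); print(n,c)
    cv2.imwrite(f"pics/{n}0.png",cv2.cvtColor(arm.snapshot(n),cv2.COLOR_RGB2BGR))
E
```

```text
pics
{'clock': 0.0, 'joint_positions': array([-2.02807144e-01,  2.59316866e-01,  1.53607210e+00, -1.67926165e-05,
        1.34800995e+00, -2.02797752e-01]), 'qvel': array([ 3.55722376e-04, -2.17353414e-04,  3.38799316e-05, -8.90805992e-04,
       -5.88944183e-04, -2.13522546e-04]), 'joint_efforts': array([ 2.41929010e-04, -4.37298238e+01, -2.84004611e+01,  7.19661056e-02,
        4.11791797e-02, -1.14769305e-04]), 'ee_pos': array([5.49451188e+02, 1.26268177e-01, 2.17836194e+02]), 'ee_rot': array([-7.49643518e-04,  7.07108496e-01,  7.07104489e-01, -5.03733134e-04]), 'contact_force': array([ 0.61703551, -0.0547799 , -0.10596345]), 'torque': array([-0.05296106, -0.02817769,  0.0191892 ]), 'width': 0.9980803254140795}
scene {'intrinsics': array([[460.4392542 ,   0.        , 250.89451826],
       [  0.        , 460.4392542 , 191.7801354 ],
       [  0.        ,   0.        ,   1.        ]]), 'k1': -0.1182582571339135, 'extrinsics': array([[-5.98031806e-01,  6.76240435e-01, -4.30182326e-01,
         1.01552315e+03],
       [ 8.01434571e-01,  5.09776878e-01, -3.12778135e-01,
         4.0519
[... 602 characters left out ...]
2889e-01, -5.44974397e-01,
         7.23673275e+02],
       [ 0.00000000e+00,  0.00000000e+00,  0.00000000e+00,
         1.00000000e+00]])}
wrist {'intrinsics': array([[323.22365894,   0.        , 257.76407069],
       [  0.        , 323.22365894, 187.66727339],
       [  0.        ,   0.        ,   1.        ]]), 'k1': -0.006838771955386969, 'extrinsics': array([[ 9.99995512e-01,  1.43224541e-03, -2.63156457e-03,
         5.49776115e+02],
       [ 7.48347134e-04, -9.69900110e-01, -2.43501987e-01,
         6.65444667e+01],
       [-2.90110936e-03,  2.43498925e-01, -9.69896828e-01,
         3.83945725e+02],
       [ 0.00000000e+00,  0.00000000e+00,  0.00000000e+00,
         1.00000000e+00]])}
```

View pics/scene0.png

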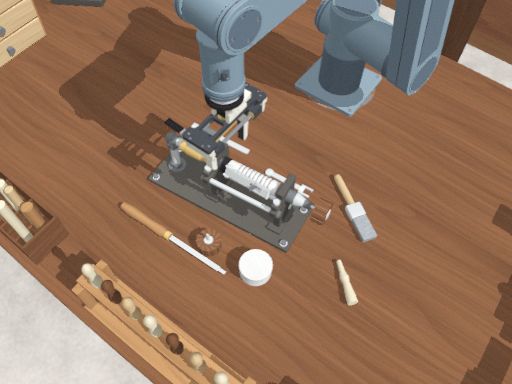

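View pics/side0.png

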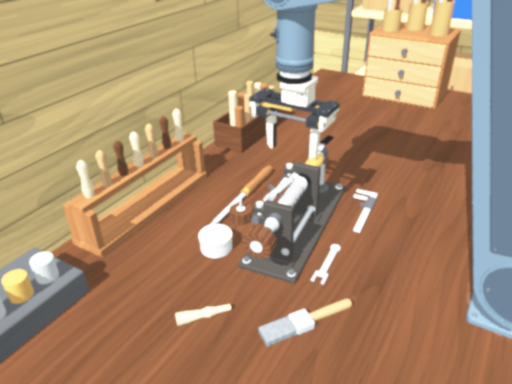

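View pics/wrist0.png

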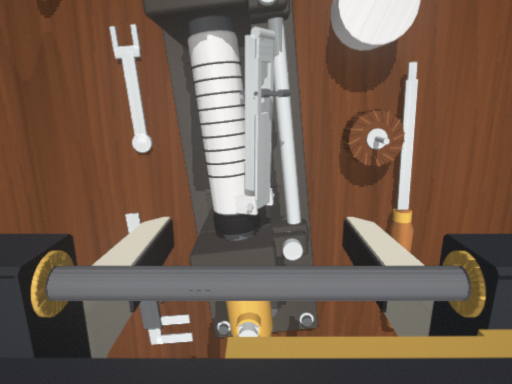

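Run:
```python
import cv2
a=cv2.imread('pics/scene0.png')[80:260,130:350]; cv2.imwrite('pics/scene0c.png',cv2.resize(a,None,fx=3.3,fy=3.3,interpolation=cv2.INTER_CUBIC))
a=cv2.imread('pics/side0.png')[130:290,230:400]; cv2.imwrite('pics/side0c.png',cv2.resize(a,None,fx=3.6,fy=3.6,interpolation=cv2.INTER_CUBIC))
```

```text
(no output)
```

View pics/scene0c.png

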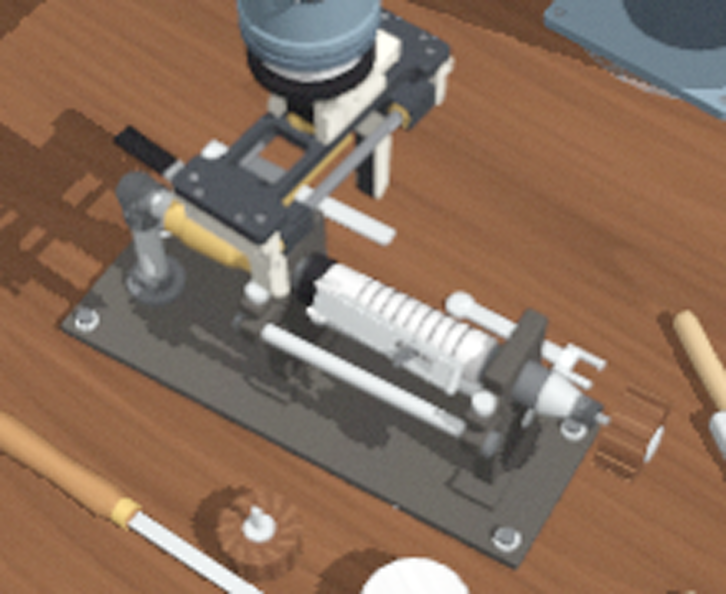

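View pics/side0c.png

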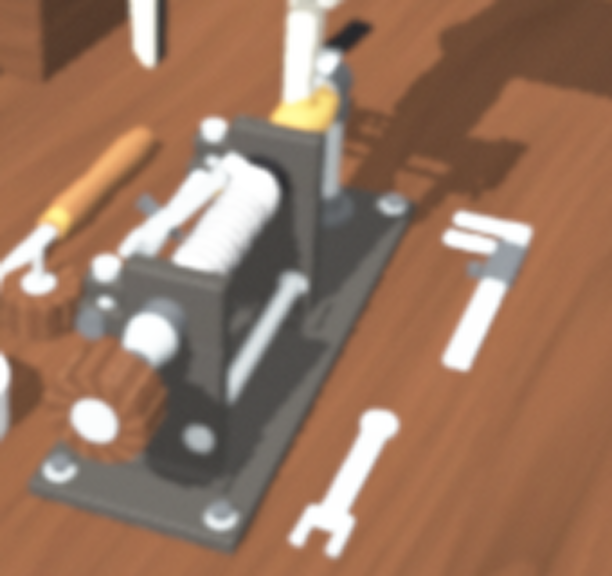

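```bash
cat > h.py <<'E'
import numpy as np, cv2
from scipy.optimize import least_squares
from scipy.spatial.transform import Rotation as R
def proj(c,P):
    P=np.atleast_2d(P); T=np.linalg.inv(c['extrinsics']); q=P@T[:3,:3].T+T[:3,3]
    s=q[:,:2]/q[:,2:]; r2=(s**2).sum(1,keepdims=True); s=s*(1+c['k1']*r2)
    K=c['intrinsics']; return s*[K[0,0],K[1,1]]+K[:2,2]
def ray(c,uv):
    K=c['intrinsics']; d=(np.array(uv,float)-K[:2,2])/[K[0,0],K[1,1]]; s=d.copy()
    for _ in range(20): s=d/(1+c['k1']*(s@s))
    E=c['extrinsics']; return E[:3,3],E[:3,:3]@np.array([s[0],s[1],1])
def onz(c,uv,z):
    o,d=ray(c,uv); return o+d*(z-o[2])/d[2]
def S2W(p,P):
    x,y,t=p; c,s=np.cos(t),np.sin(t); P=np.atleast_2d(P).astype(float)
    return np.c_[x+c*P[:,0]-s*P[:,1], y+s*P[:,0]+c*P[:,1], P[:,2]]
a=np.radians(33)
def site(y,out): return [out*np.cos(a),y,130+out*np.sin(a)]
E
cat > fit.py <<'E'
from h import *
from workcell import arm
C={n:arm.get_calibration(n) for n in ['scene','side','wrist']}
obs=[('scene',[75,-295,12],(148.8,178.5)),('scene',[75,125,12],(286.7,251.8)),('scene',[-65,125,12],(311.8,210.3)),
('side',[-65,125,12],(295.3,280)),('side',[75,125,12],(238.9,265.3)),('side',[-65,-295,12],(344.7,187.8)),
('wrist',site(5,55),(288,93))]
f=lambda p:np.concatenate([proj(C[n],S2W(p,P))[0]-uv for n,P,uv in obs])
r=least_squares(f,[550,50,0],loss='soft_l1'); p=r.x
print(p,np.degrees(p[2])); print(f(p).reshape(-1,2).round(1))
for nm,P in dict(stem=[0,-175,170],handle=[0,-245,170],gax=[0,0,130],lock=site(5,55),face=site(-5,39),rodA=[48,61,114],rodB=[48,-103,114]).items():
    w=S2W(p,P); print(nm,w[0].round(1),{n:proj(C[n],w)[0].round(0) for n in C})
E
python3 fit.py
```

```text
[5.23437861e+02 6.56464444e+01 1.12050675e-01] 6.420030777543605
[[-2.  -0.4]
 [-1.  -0.5]
 [-0.5 -2. ]
 [-2.2  0.1]
 [-3.1 -2.4]
 [-0.2 -2.7]
 [-0.9 -0.7]]
stem [ 543.  -108.3  170. ] {'scene': array([194., 140.]), 'side': array([312., 151.]), 'wrist': array([250., 339.])}
handle [ 550.8 -177.8  170. ] {'scene': array([170., 128.]), 'side': array([321., 139.]), 'wrist': array([259., 411.])}
gax [523.4  65.6 130. ] {'scene': array([257., 180.]), 'side': array([287., 199.]), 'wrist': array([224., 108.])}
lock [568.7  75.8 160. ] {'scene': array([249., 189.]), 'side': array([268., 185.]), 'wrist': array([287.,  92.])}
face [556.5  64.3 151.2] {'scene': array([248., 185.]), 'side': array([275., 187.]), 'wrist': array([268., 110.])}
rodA [564.3 131.6 114. ] {'scene': array([270., 210.]), 'side': array([257., 214.]), 'wrist': array([278.,  19.])}
rodB [582.7 -31.3 114. ] {'scene': array([210., 180.]), 'side': array([284., 179.]), 'wrist': array([296., 221.])}
```

```bash
python3 -m handwheel '[{"gripper":-1,"xyz":[-0.05,0,0],"roll":0},{"gripper":-1,"xyz":[-0.1,0,-0.01],"roll":0},{"gripper":-1,"xyz":[-0.15,0,-0.01],"roll":-3},{"gripper":-1,"xyz":[-0.178,0.001,-0.01],"roll":-6.4},{"gripper":-1,"xyz":[-0.178,0.001,-0.01],"roll":-6.4},{"gripper":-1,"xyz":[-0.178,0.001,-0.01],"roll":-6.4}]'
cat > look.py <<'E'
import sys,pickle
from h import *
from workcell import arm
tag=sys.argv[1]; names=sys.argv[2:]
D={}
for n in names:
    c=arm.get_calibration(n); im=cv2.cvtColor(arm.snapshot(n),cv2.COLOR_RGB2BGR); D[n]=c
    cv2.imwrite(f'pics/{n}{tag}.png',im)
pickle.dump(D,open(f'{tag}.pkl','wb')); s=arm.observe(); print(s['clock'],s['ee_pos'],s['contact_force'],s['width'])
E
python3 look.py 1 wrist scene side
```

```text
clock: 0.9
ee_pos: [550.4, -177.2, 227.6]
ee_rot: [-0.001, 0.667, 0.745, -0.0]
contact_force: [-0.4, -0.1, -0.6]
width: 1.002
1.05 [ 550.61656065 -176.60713467  227.9976081 ] [-0.04044506 -0.3200125   0.87114263] 0.9979257112878351
```

View pics/wrist1.png

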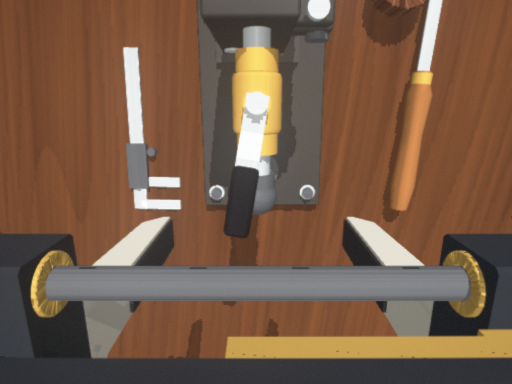

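Run:
```python
import cv2
a=cv2.imread('pics/scene1.png')[80:260,130:350]; cv2.imwrite('pics/scene1c.png',cv2.resize(a,None,fx=3.3,fy=3.3,interpolation=cv2.INTER_CUBIC))
```

```text
(no output)
```

View pics/scene1c.png

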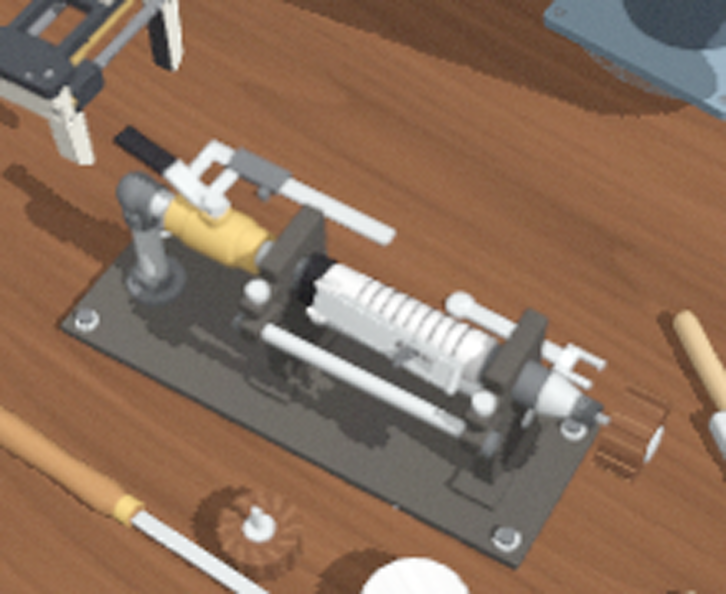

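```bash
cat > fit2.py <<'E'
from h import *
import pickle
C1=pickle.load(open('1.pkl','rb'))
C={'scene':C1['scene'],'side':C1['side'],'w1':C1['wrist']}
obs=[('scene',[75,-295,12],(148.8,178.5)),('scene',[75,125,12],(286.7,251.8)),('scene',[-65,125,12],(311.8,210.3)),
('side',[-65,125,12],(295.3,280)),('side',[75,125,12],(238.9,265.3)),('side',[-65,-295,12],(344.7,187.8)),
('w1',[-65,-295,12],(206,203)),('w1',[75,-295,12],(318,204)),('w1',[0,-175,172],(257,103))]
f=lambda p:np.concatenate([proj(C[n],S2W(p,P))[0]-uv for n,P,uv in obs])
r=least_squares(f,[550,50,0],loss='soft_l1'); p=r.x
print(p,np.degrees(p[2])); print(f(p).reshape(-1,2).round(1))
for q,z in [((257,103),172),((242,202),174),((247,168),174),((236,236),174)]:
    w=onz(C['w1'],q,z); d=w[:2]-p[:2]; c,s=np.cos(p[2]),np.sin(p[2]); print(w.round(1),'stand',(c*d[0]+s*d[1]).round(1),(-s*d[0]+c*d[1]).round(1))
E
python3 fit2.py
```

```text
[5.20897419e+02 6.58031727e+01 1.17678517e-01] 6.7424823629812645
[[-1.6 -0.5]
 [-0.1 -1.3]
 [ 0.1 -2.9]
 [-0.9  0.5]
 [-2.  -1.8]
 [ 0.  -2.6]
 [-0.5  1.6]
 [ 1.   0.1]
 [-0.4 -1.4]]
[ 541.8 -108.9  172. ] stand 0.2 -175.9
[ 538.7 -177.5  174. ] stand -10.8 -243.8
[ 539.7 -152.8  174. ] stand -7.0 -219.3
[ 537.  -203.7  174. ] stand -15.7 -269.5
```

```bash
cat > sh.py <<'E'
from h import *
from workcell import arm
def shifts(W):  # W: list of (x,y,z,phi) ; phi = roll rel. to jaw along world x (deg)
    s=arm.observe(); q=s['ee_rot']; M=R.from_quat(np.r_[q[1:],q[0]]).as_matrix(); p=s['ee_pos']
    # jaw axis y-tool ; phi: angle of tool x from world y, clockwise seen from above
    phi=np.degrees(np.arctan2(M[0,0],M[1,0])); print('now',p.round(1),'phi',phi.round(2),'F',s['contact_force'].round(1),'t',s['clock'],'w',s['width'])
    for w in W:
        d=M.T@(np.array(w[:3])-p)/1000; print(d.round(4).tolist(),round(w[3]-phi,1))
E
python3 - <<'E'
from sh import *
S=np.array([541.8,-108.9])
a=lambda f:[S[0]-70*np.sin(np.radians(f)),S[1]-70*np.cos(np.radians(f)),157,f]
shifts([[538.7,-178,200,2.6],[538.7,-178,157,2.6]])
E
```

```text
now [ 550.6 -176.6  228. ] phi -6.46 F [-0.  -0.3  0.9] t 1.05 w 0.9979257112878351
[-0.0001, -0.012, 0.028] 9.1
[-0.0001, -0.0119, 0.071] 9.1
```

```bash
python3 -m handwheel '[{"gripper":0.2,"xyz":[0,-0.012,0],"roll":9},{"gripper":0.2,"xyz":[0,-0.012,0],"roll":9},{"gripper":0.2,"xyz":[0,-0.012,0],"roll":9},{"gripper":0.2,"xyz":[0,-0.012,0.02],"roll":9},{"gripper":0.2,"xyz":[0,-0.012,0.035],"roll":9},{"gripper":0.2,"xyz":[0,-0.012,0.052],"roll":9},{"gripper":0.2,"xyz":[0,-0.012,0.071],"roll":9},{"gripper":0.2,"xyz":[0,-0.012,0.071],"roll":9}]'
python3 - <<'E'
from sh import *
S=np.array([541.8,-108.9])
a=lambda f:[S[0]-70*np.sin(np.radians(f)),S[1]-70*np.cos(np.radians(f)),157,f]
shifts([a(f) for f in list(range(9,90,7))+[91]])
E
python3 look.py 2 scene side wrist
```

```text
clock: 2.05
ee_pos: [537.7, -177.2, 155.2]
ee_rot: [-0.003, 0.722, 0.692, -0.001]
contact_force: [0.1, -0.1, 0.4]
width: 0.404
now [ 537.7 -177.2  155.2] phi 2.48 F [ 0.1 -0.1  0.4] t 2.05 w 0.4038661302444232
[-0.0011, -0.0068, -0.0017] 6.5
[0.0004, -0.0152, -0.0017] 13.5
[0.0029, -0.0234, -0.0016] 20.5
[0.0064, -0.0312, -0.0016] 27.5
[0.0108, -0.0385, -0.0016] 34.5
[0.016, -0.0452, -0.0015] 41.5
[0.0221, -0.0513, -0.0015] 48.5
[0.0288, -0.0565, -0.0014] 55.5
[0.0361, -0.0609, -0.0014] 62.5
[0.044, -0.0644, -0.0014] 69.5
[0.0521, -0.0669, -0.0013] 76.5
[0.0605, -0.0684, -0.0013] 83.5
[0.0666, -0.0688, -0.0013] 88.5
2.2 [ 539.07884678 -178.10762743  157.66658391] [-0.01969791  0.24507833  0.79660143] 0.40153874822426994
```

View pics/wrist2.png

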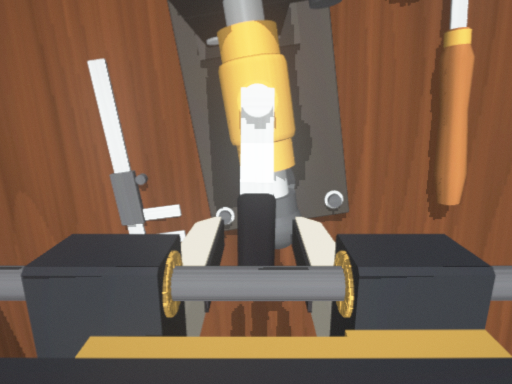

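Run:
```python
import cv2
a=cv2.imread('pics/scene2.png')[60:240,100:320]; cv2.imwrite('pics/scene2c.png',cv2.resize(a,None,fx=3.3,fy=3.3,interpolation=cv2.INTER_CUBIC))
```

```text
(no output)
```

View pics/scene2c.png

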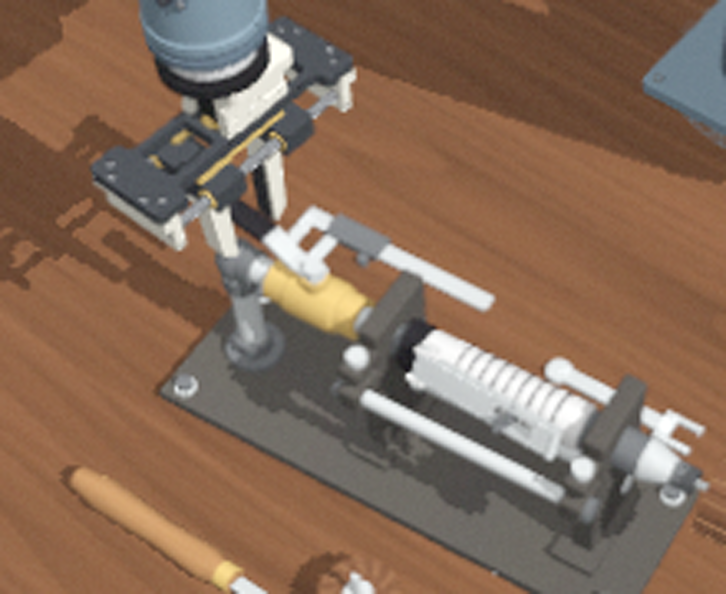

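```bash
python3 -m handwheel '[{"gripper":0.2,"xyz":[0,-0.008,0],"roll":6.5},{"gripper":0.2,"xyz":[0.001,-0.0165,0],"roll":13.5},{"gripper":0.2,"xyz":[0.004,-0.025,0],"roll":20.5},{"gripper":0.2,"xyz":[0.007,-0.0325,0],"roll":27.5},{"gripper":0.2,"xyz":[0.012,-0.04,0],"roll":34.5},{"gripper":0.2,"xyz":[0.017,-0.0465,0],"roll":41.5},{"gripper":0.2,"xyz":[0.023,-0.0525,0],"roll":48.5},{"gripper":0.2,"xyz":[0.030,-0.058,0],"roll":55.5},{"gripper":0.2,"xyz":[0.037,-0.062,0],"roll":62.5},{"gripper":0.2,"xyz":[0.045,-0.0655,0],"roll":69.5},{"gripper":0.2,"xyz":[0.053,-0.068,0],"roll":76.5},{"gripper":0.2,"xyz":[0.0615,-0.07,0],"roll":83.5},{"gripper":0.2,"xyz":[0.0675,-0.07,0],"roll":87},{"gripper":0.2,"xyz":[0.0675,-0.07,0],"roll":87}]';python3 look.py 3 scene side wrist
```

```text
clock: 3.95
ee_pos: [472.7, -107.7, 158.7]
ee_rot: [0.0, 1.0, 0.005, 0.001]
contact_force: [-1.2, -0.1, -0.0]
width: 0.404
4.1 [ 472.56616358 -107.77838409  158.21473449] [-0.43066044  0.41633801  0.32342105] 0.399304305582551
```

View pics/wrist3.png

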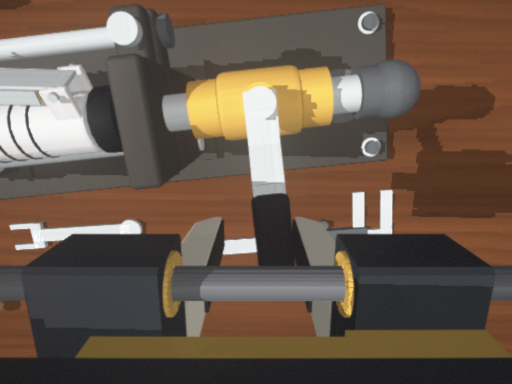

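Run:
```python
from h import *; import pickle
c=pickle.load(open('3.pkl','rb'))['wrist']
A=onz(c,(262,103),172);B=onz(c,(271.5,228),174);print(A,B)
d=B-A;print(np.degrees(np.arctan2(-d[0],-d[1]))+6.6, np.linalg.norm(d[:2]))
P=onz(c,(165,112),140);Q=onz(c,(345,95),140);e=Q-P;print(np.degrees(np.arctan2(e[0],-e[1])))
```

```text
[ 541.09299037 -109.61264342  172.        ] [ 481.19193602 -115.13247401  174.        ]
91.33511184687855 60.15484056084923
5.84489768952742
```

```bash
python3 -m handwheel '[{"gripper":0.2,"xyz":[0,-0.003,0],"roll":0},{"gripper":0.2,"xyz":[0,-0.005,0],"roll":0},{"gripper":0.2,"xyz":[0,-0.005,0],"roll":0}]';python3 look.py 4 wrist
```

```text
clock: 4.47
ee_pos: [472.6, -106.9, 158.2]
ee_rot: [0.004, 1.0, 0.005, 0.0]
contact_force: [-1.3, -14.6, -3.6]
width: 0.407
4.525 [ 472.59076576 -106.9647815   158.2441788 ] [ -1.87466018 -14.51677255  -4.19317111] 0.4030431888127966
```

View pics/wrist4.png

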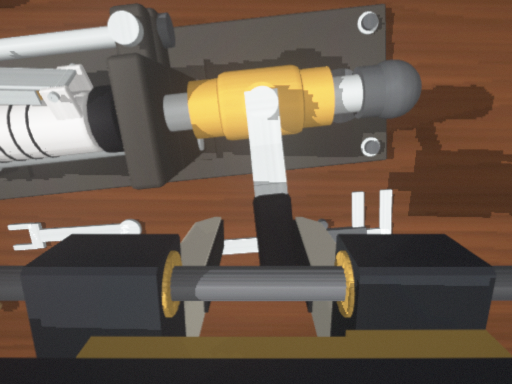

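```bash
python3 -m handwheel '[{"gripper":0.2,"xyz":[0,0.006,0],"roll":0},{"gripper":0.0,"xyz":[0,0.006,-0.02],"roll":0},{"gripper":0.0,"xyz":[0,0.006,-0.06],"roll":0},{"gripper":0.0,"xyz":[0,0.006,-0.08],"roll":0},{"gripper":0.0,"xyz":[0,0.006,-0.08],"roll":0}]'
python3 - <<'E'
from sh import *
p=[521.5,65.8,np.radians(6.6)]
w=S2W(p,[[10,-45,235]])[0]
shifts([[*w,-6.6]])
E
```

```text
clock: 5.15
ee_pos: [473.7, -112.7, 239.8]
ee_rot: [0.004, 1.0, 0.005, 0.002]
contact_force: [-0.7, 1.0, 0.6]
width: 0.501
now [ 473.7 -112.7  239.8] phi 89.37 F [-0.7  1.   0.6] t 5.15 w 0.5007605590322659
[0.0644, -0.1343, 0.0039] -96.0
```

```bash
python3 -m handwheel '[{"gripper":-1,"xyz":[0.008,-0.015,0],"roll":-10},{"gripper":-1,"xyz":[0.014,-0.03,0],"roll":-20},{"gripper":-1,"xyz":[0.02,-0.045,0],"roll":-30},{"gripper":-1,"xyz":[0.026,-0.06,0],"roll":-40},{"gripper":-1,"xyz":[0.032,-0.075,0],"roll":-50},{"gripper":-1,"xyz":[0.04,-0.09,0],"roll":-60},{"gripper":-1,"xyz":[0.048,-0.105,0],"roll":-70},{"gripper":-1,"xyz":[0.056,-0.12,0],"roll":-80},{"gripper":-1,"xyz":[0.064,-0.134,0],"roll":-90},{"gripper":-1,"xyz":[0.064,-0.134,0],"roll":-96},{"gripper":-1,"xyz":[0.064,-0.134,0],"roll":-96},{"gripper":-1,"xyz":[0.064,-0.134,0],"roll":-96}]';python3 look.py 5 wrist scene side
python3 - <<'E'
import cv2
a=cv2.imread('pics/wrist5.png')[0:240,150:400]; cv2.imwrite('pics/wrist5c.png',cv2.resize(a,None,fx=2.5,fy=2.5,interpolation=cv2.INTER_CUBIC))
a=cv2.imread('pics/scene5.png')[60:240,130:350]; cv2.imwrite('pics/scene5c.png',cv2.resize(a,None,fx=3.3,fy=3.3,interpolation=cv2.INTER_CUBIC))
E
```

```text
clock: 6.65
ee_pos: [535.8, 22.0, 238.0]
ee_rot: [0.004, 0.666, 0.746, -0.002]
contact_force: [0.7, -0.2, 0.2]
width: 0.999
6.8 [536.08527958  21.85338289 238.65321136] [ 0.26070879  0.8313584  -0.07998724] 0.9992301329707102
```

View pics/wrist5c.png

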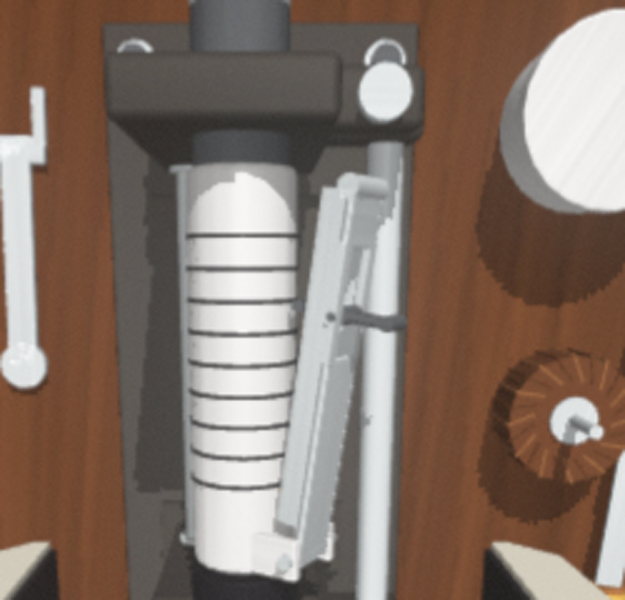

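View pics/scene5c.png

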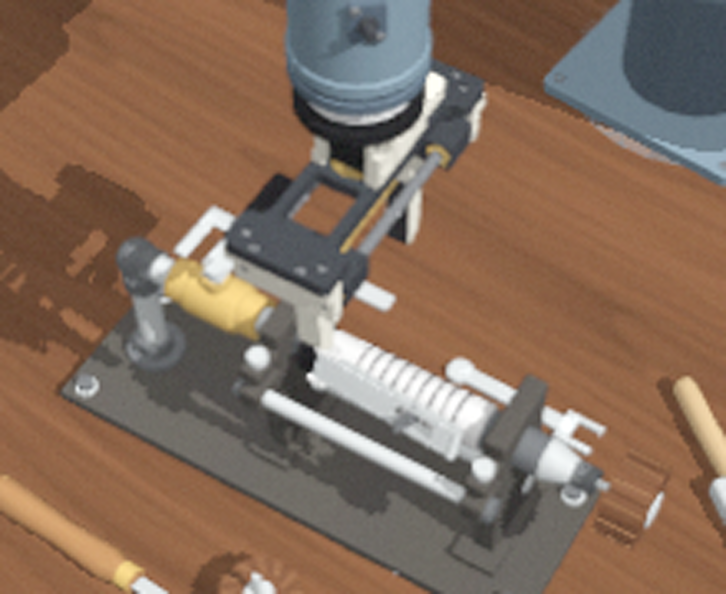

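Run:
```python
from h import *; import pickle
c=pickle.load(open('5.pkl','rb'))['wrist']; p=[521.5,65.8,np.radians(6.6)]
def st(q,z,n):
    uv=(150+q[0]/2.5,q[1]/2.5); w=onz(c,uv,z); d=w[:2]-p[:2]; C,s=np.cos(p[2]),np.sin(p[2]); print(n,w.round(1),'stand',(C*d[0]+s*d[1]).round(1),(-s*d[0]+C*d[1]).round(1))
st((405,323),160,'tip'); st((345,317),151,'tabbase'); st((108,55),163,'plate x-37 y79');st((108,118),163,'plate -37 61');st((338,118),163,'? 61')
st((187,300),130,'barrel -18');st((300,300),130,'barrel +18');st((190,500),130,'barrel -18');st((362,400),114,'rod 42');st((398,400),114,'rod 54');st((362,560),114,'rod 42'); st((394,560),114,'rod')
st((275,525),145,'paddle rear');st((320,185),157,'paddle front UL')
```

```text
tip [570.   75.7 160. ] stand 49.3 4.3
tabbase [552.9  74.9 151. ] stand 32.3 5.4
plate x-37 y79 [478.1 137.8 163. ] stand -34.8 76.5
plate -37 61 [479.2 121.9 163. ] stand -35.6 60.6
? 61 [542.4 129.1 163. ] stand 28.0 60.5
barrel -18 [502.2  73.2 130. ] stand -18.3 9.6
barrel +18 [539.4  77.5 130. ] stand 19.1 9.5
barrel -18 [509.4   4.3 130. ] stand -19.1 -59.7
rod 42 [566.8  44.1 114. ] stand 42.5 -26.7
rod 54 [579.7  45.6 114. ] stand 55.5 -26.8
rod 42 [575.6 -17.  114. ] stand 44.2 -88.4
rod [587.7 -15.6 114. ] stand 56.4 -88.4
paddle rear [539.6   3.5 145. ] stand 10.8 -63.9
paddle front UL [540.  111.7 157. ] stand 23.6 43.4
```

Run:
```python
from sh import *
p=[522,65.8,np.radians(6.6)]
shifts([[*w,-6.6] for w in S2W(p,[[1,-12,180],[1,-12,127]])])
```

```text
now [536.1  21.9 238.7] phi -6.55 F [ 0.3  0.8 -0.1] t 6.8 w 0.9992301329707102
[0.0338, -0.0081, 0.0583] -0.1
[0.0342, -0.0083, 0.1113] -0.1
```

```bash
python3 -m handwheel '[{"gripper":-1,"xyz":[0.02,-0.005,0.01],"roll":0},{"gripper":-1,"xyz":[0.034,-0.008,0.03],"roll":0},{"gripper":-1,"xyz":[0.034,-0.008,0.05],"roll":0},{"gripper":-1,"xyz":[0.034,-0.008,0.05],"roll":0},{"gripper":-1,"xyz":[0.034,-0.008,0.065],"roll":0},{"gripper":-1,"xyz":[0.034,-0.008,0.08],"roll":0},{"gripper":-1,"xyz":[0.034,-0.008,0.095],"roll":0},{"gripper":-1,"xyz":[0.034,-0.008,0.105],"roll":0},{"gripper":-1,"xyz":[0.034,-0.008,0.111],"roll":0},{"gripper":-1,"xyz":[0.034,-0.008,0.111],"roll":0}]';python3 look.py 6 wrist scene side
python3 - <<'E'
import cv2
from sh import *
a=cv2.imread('pics/side6.png')[130:290,230:400]; cv2.imwrite('pics/side6c.png',cv2.resize(a,None,fx=3.6,fy=3.6,interpolation=cv2.INTER_CUBIC))
p=[522,65.8,np.radians(6.6)]
shifts([[*w,-6.6] for w in S2W(p,[[5,-12,127],[5,8.5,127]])])
E
```

```text
clock: 8.05
ee_pos: [524.5, 53.8, 126.9]
ee_rot: [0.004, 0.666, 0.746, -0.002]
contact_force: [-0.3, -0.4, -0.3]
width: 1.002
8.2 [525.02737385  53.73683387 127.8235472 ] [-0.34660287 -0.27617895  0.19381989] 0.998668544220192
now [525.   53.7 127.8] phi -6.54 F [-0.3 -0.3  0.2] t 8.2 w 0.998668544220192
[0.0003, 0.0034, 0.0008] -0.1
[0.0208, 0.0034, 0.0006] -0.1
```

View pics/wrist6.png

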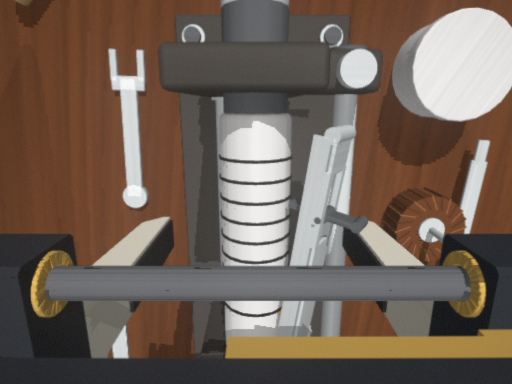

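View pics/side6c.png

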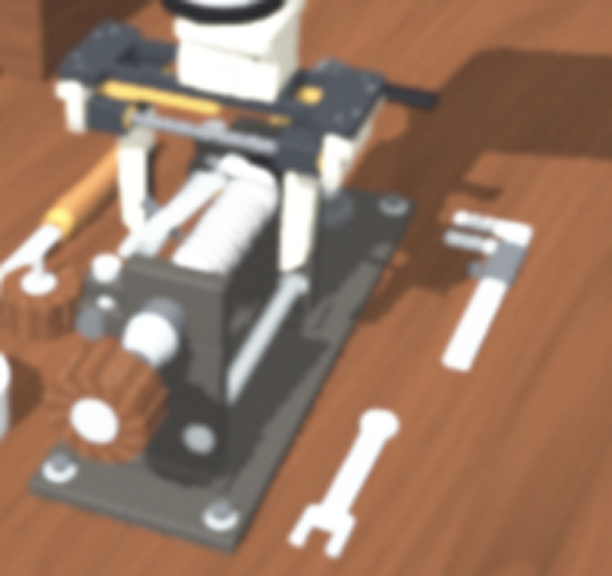

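```bash
python3 -m handwheel '[{"gripper":-0.62,"xyz":[0,0.0035,0],"roll":0},{"gripper":-0.62,"xyz":[0,0.0035,0],"roll":0},{"gripper":-0.62,"xyz":[0,0.0035,0],"roll":0},{"gripper":-0.62,"xyz":[0.005,0.0035,0],"roll":0},{"gripper":-0.62,"xyz":[0.010,0.0035,0],"roll":0},{"gripper":-0.62,"xyz":[0.014,0.0035,0],"roll":0},{"gripper":-0.62,"xyz":[0.018,0.0035,0],"roll":0},{"gripper":-0.62,"xyz":[0.021,0.0035,0],"roll":0},{"gripper":-0.62,"xyz":[0.021,0.0035,0],"roll":0}]' 25;python3 look.py 7 wrist scene side
python3 - <<'E'
import cv2
from sh import *
a=cv2.imread('pics/scene7.png')[100:220,200:330]; cv2.imwrite('pics/scene7c.png',cv2.resize(a,None,fx=5,fy=5,interpolation=cv2.INTER_CUBIC))
p=[522,65.8,np.radians(6.6)]
shifts([[*w,-6.6] for w in S2W(p,[[5,8.5,127]])])
E
```

```text
clock: 9.32
ee_pos: [526.4, 75.3, 127.7]
ee_rot: [0.005, 0.665, 0.746, -0.001]
contact_force: [1.3, -1.1, -0.2]
width: 0.814
9.475 [526.44862816  75.02866963 127.76913398] [ 1.8092932  -0.19354549  0.56778131] 0.8087803401032194
now [526.4  75.  127.8] phi -6.54 F [ 1.8 -0.2  0.6] t 9.475 w 0.8087803401032194
[-0.0001, -0.0005, 0.0008] -0.1
```

View pics/wrist7.png

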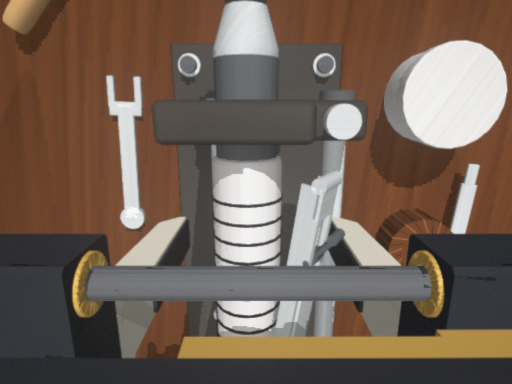

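View pics/scene7c.png

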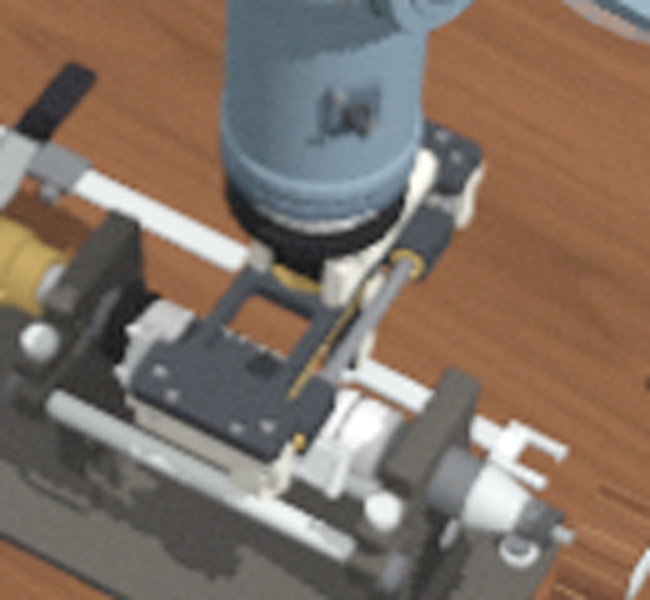

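Run:
```python
import cv2
a=cv2.imread('pics/wrist7.png')[160:270,260:400]; cv2.imwrite('pics/wrist7c.png',cv2.resize(a,None,fx=5,fy=5,interpolation=cv2.INTER_CUBIC))
```

```text
(no output)
```

View pics/wrist7c.png

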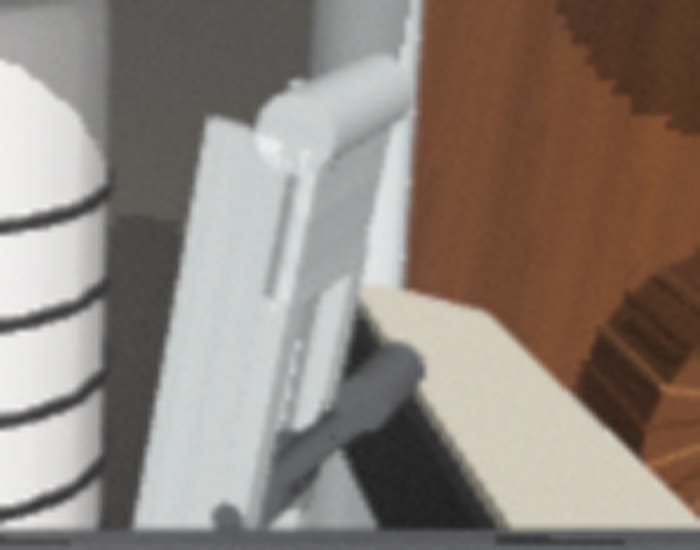

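Run:
```python
from h import *; import pickle
p=[522,65.8,np.radians(6.6)]
for k in '67':
    c=pickle.load(open(k+'.pkl','rb'))['wrist']
    for th in np.arange(0,1.3,.1): print(k,th.round(1),proj(c,S2W(p,site(8+16*np.sin(th-.15),39+16*np.cos(th-.15))))[0].round(0),end=' ')
    print(proj(c,S2W(p,site(8,39))))
```

```text
6 0.0 [361. 222.] 6 0.1 [362. 219.] 6 0.2 [362. 215.] 6 0.3 [362. 212.] 6 0.4 [362. 208.] 6 0.5 [361. 205.] 6 0.6 [360. 201.] 6 0.7 [358. 198.] 6 0.8 [356. 194.] 6 0.9 [354. 191.] 6 1.0 [352. 188.] 6 1.1 [349. 186.] 6 1.2 [346. 184.] [[327.08875322 210.58031271]]
7 0.0 [348. 265.] 7 0.1 [348. 262.] 7 0.2 [348. 259.] 7 0.3 [348. 256.] 7 0.4 [348. 252.] 7 0.5 [347. 249.] 7 0.6 [346. 246.] 7 0.7 [344. 242.] 7 0.8 [343. 239.] 7 0.9 [341. 236.] 7 1.0 [338. 233.] 7 1.1 [336. 231.] 7 1.2 [333. 228.] [[315.35258932 252.00346274]]
```

```bash
python3 -m handwheel '[{"gripper":-0.3,"xyz":[0,0,0],"roll":0},{"gripper":0,"xyz":[0,0,0],"roll":0},{"gripper":0.3,"xyz":[0,0,0],"roll":0},{"gripper":0.3,"xyz":[0,0,0],"roll":0},{"gripper":0.3,"xyz":[0,0,0],"roll":0},{"gripper":0.3,"xyz":[0,0,0],"roll":0}]' 25; python3 look.py 8 wrist side;python3 - <<'E'
import cv2
a=cv2.imread('pics/wrist8.png')[160:270,220:360]; cv2.imwrite('pics/wrist8c.png',cv2.resize(a,None,fx=5,fy=5,interpolation=cv2.INTER_CUBIC))
E
```

```text
clock: 10.22
ee_pos: [525.9, 74.8, 127.6]
ee_rot: [0.004, 0.666, 0.746, -0.002]
contact_force: [1.4, -1.8, 0.6]
width: 0.497
10.325 [525.9244372   74.81101754 127.64312998] [ 0.64401878 -2.618191    0.62885224] 0.4897081715491338
```

View pics/wrist8c.png

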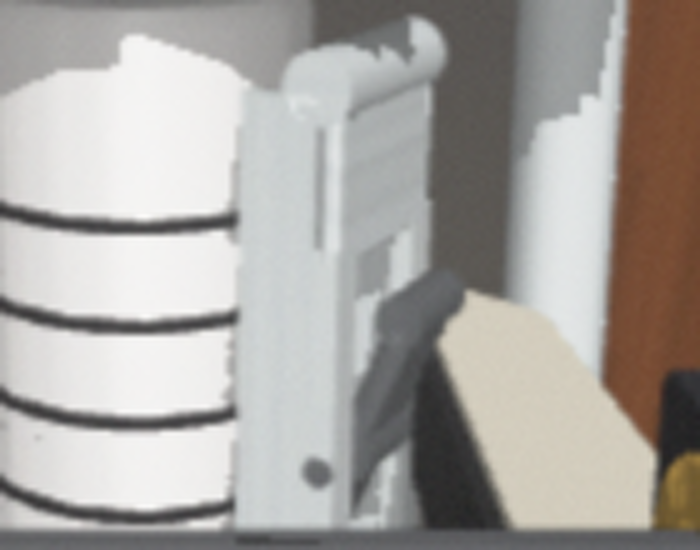

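```bash
python3 -m handwheel '[{"gripper":1,"xyz":[0,0,0],"roll":0},{"gripper":1,"xyz":[0,0,0],"roll":0},{"gripper":1,"xyz":[0,0,0],"roll":0},{"gripper":1,"xyz":[0,0,0],"roll":0},{"gripper":1,"xyz":[0,0,0],"roll":0},{"gripper":1,"xyz":[0,0,0],"roll":0},{"gripper":1,"xyz":[0,0,0],"roll":0},{"gripper":1,"xyz":[0,0,0],"roll":0},{"gripper":1,"xyz":[0,0,0],"roll":0},{"gripper":1,"xyz":[0,0,0],"roll":0},{"gripper":1,"xyz":[0,0,0],"roll":0}]' 35; python3 look.py 9 wrist side scene;python3 - <<'E'
from h import *; import pickle
a=cv2.imread('pics/wrist9.png')[160:270,220:360]; cv2.imwrite('pics/wrist9c.png',cv2.resize(a,None,fx=5,fy=5,interpolation=cv2.INTER_CUBIC))
p=[522,65.8,np.radians(6.6)]; c=pickle.load(open('9.pkl','rb'))['wrist']
ar=np.radians(33)
for th in [0,.05,.1,.13,.15]:
    d=.15-th # paddle end, upper/lower corner, outer face
    o=28.5+117*np.sin(d); y=-72+117*np.cos(d)
    for w in (10,-10):
        x=o*np.cos(ar)-w*np.sin(ar); z=130+o*np.sin(ar)+w*np.cos(ar)
        print(th,w,((proj(c,S2W(p,[x,y,z]))[0]-[220,160])*5).round(0))
E
```

```text
clock: 11.7
ee_pos: [525.8, 74.8, 127.6]
ee_rot: [0.004, 0.666, 0.746, -0.002]
contact_force: [-0.3, -2.1, 1.8]
width: 0.487
11.85 [525.84928816  74.82796044 127.65151317] [-0.7083926  -2.21303149  3.07133739] 0.4898031972803451
0 10 [534. 126.]
0 -10 [613.  82.]
0.05 10 [469. 109.]
0.05 -10 [554.  67.]
0.1 10 [406.  95.]
0.1 -10 [496.  56.]
0.13 10 [370.  89.]
0.13 -10 [463.  51.]
0.15 10 [346.  86.]
0.15 -10 [441.  48.]
```

View pics/wrist9c.png

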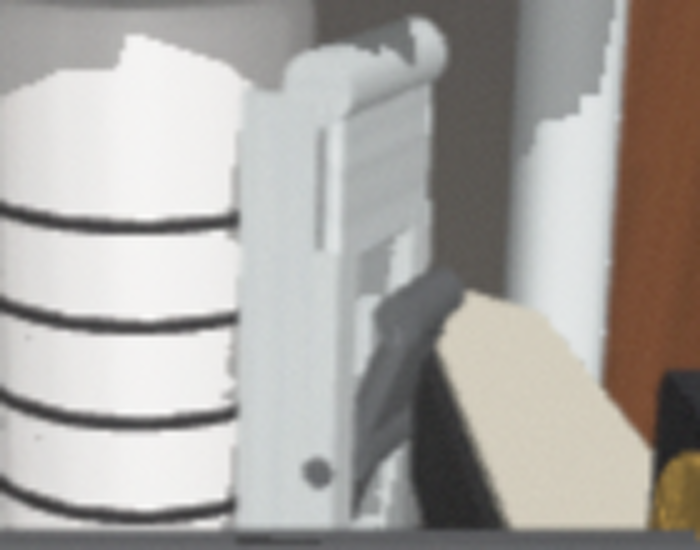

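```bash
python3 -m handwheel '[{"gripper":-0.2,"xyz":[0,0,0],"roll":0},{"gripper":-0.6,"xyz":[0,0,0],"roll":0},{"gripper":-1,"xyz":[0,0,0],"roll":0},{"gripper":-1,"xyz":[0,0,0],"roll":0},{"gripper":-1,"xyz":[0,0,0],"roll":0},{"gripper":-1,"xyz":[-0.01,0,0],"roll":0},{"gripper":-1,"xyz":[-0.022,0,0],"roll":0},{"gripper":-1,"xyz":[-0.022,-0.003,-0.01],"roll":0},{"gripper":-1,"xyz":[-0.022,-0.003,-0.03],"roll":0},{"gripper":-1,"xyz":[-0.022,-0.003,-0.06],"roll":0},{"gripper":-1,"xyz":[-0.022,-0.003,-0.1],"roll":0},{"gripper":-1,"xyz":[-0.055,-0.003,-0.11],"roll":0},{"gripper":-1,"xyz":[-0.055,-0.003,-0.11],"roll":0},{"gripper":-1,"xyz":[-0.055,-0.003,-0.11],"roll":0}]'; python3 look.py 10 wrist side scene;python3 - <<'E'
import cv2
a=cv2.imread('pics/wrist10.png')[0:240,150:400]; cv2.imwrite('pics/wrist10c.png',cv2.resize(a,None,fx=2.5,fy=2.5,interpolation=cv2.INTER_CUBIC))
E
```

```text
clock: 13.6
ee_pos: [528.1, 21.2, 237.9]
ee_rot: [0.004, 0.666, 0.746, -0.002]
contact_force: [-0.3, 0.6, -0.4]
width: 0.998
13.75 [528.11194853  21.53554445 237.49501979] [-0.14871929 -0.52749795 -0.1102236 ] 1.0012553200522536
```

View pics/wrist10c.png

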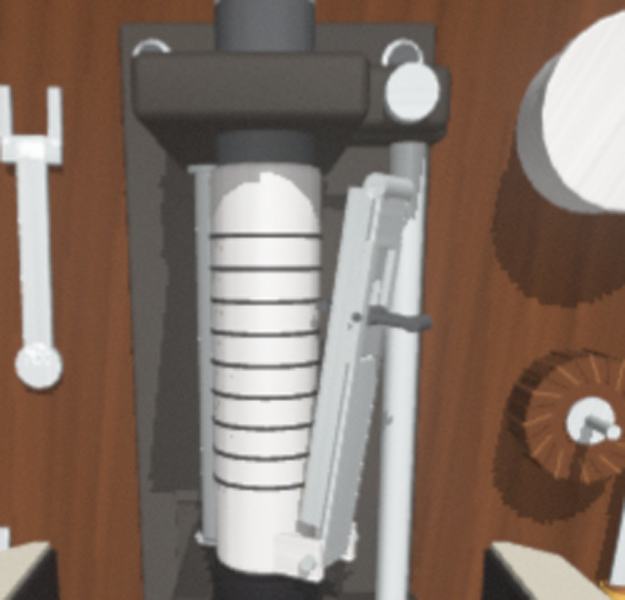

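View pics/scene10.png

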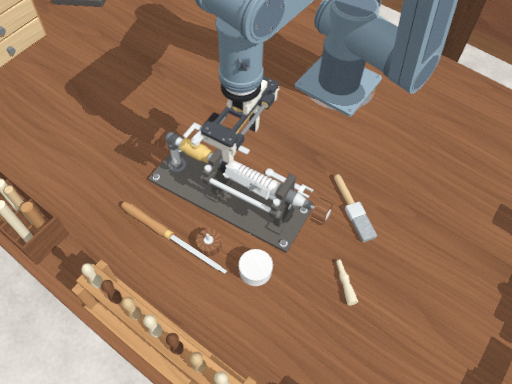

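Run:
```python
import cv2
a=cv2.imread('pics/side10.png')[80:290,230:400]; cv2.imwrite('pics/side10c.png',cv2.resize(a,None,fx=2.8,fy=2.8,interpolation=cv2.INTER_CUBIC))
```

```text
(no output)
```

View pics/side10c.png

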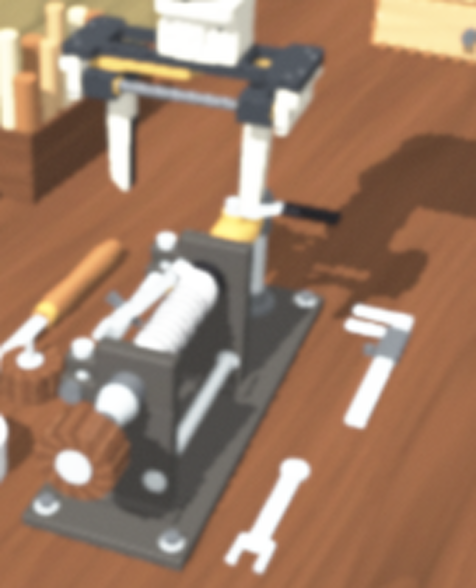

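Valve lever across the pipe, paddle out, tab up, bystanders in place, gripper clear.

```bash
python3 -c "
from workcell import arm
print(arm.hand_in())"
```

```text
the job is handed in; nothing more can be done
None
```

I shut the valve first, then bled the tool, and handed the job in at about 13.8 s of the 53 s. Hand-in gives no verdict, so what follows rests on my own checks.

- **Valve:** it was slightly turned at the start, about 0.16 rad. I swung it round with the jaws either side of the sleeve until it met its stop: about 14.5 N at the stop, and about 91° measured in the picture. The last side picture still shows it across the pipe.
- **Lock-off and squeeze:** the far finger pushed the tab forward to about 0.9 rad. I then squeezed barrel and paddle together at 25 N, rising to 35 N, for more than 1.5 s. In the pictures the paddle's end sits where 0.15 rad (flush) puts it. The measured opening was about 45.5 mm against the roughly 47 mm I expected, a small disagreement I did not resolve.
- **After letting go:** the last pictures show the paddle sprung out and the tab standing. The other things on the bench look unmoved by eye; I did not measure them. The gripper is clear above the grinder, with contact force near zero.

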